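# Pack the pastry kit into its tin

### The arm

A 6-joint arm with a two-finger parallel gripper is mounted at the origin on the work surface. World frame = base frame: x ahead of the robot, y to its left, z up, the work surface at z = 0. Lengths are in m, angles in rad, forces in N, time in s.
With the tool pointing down it reaches from about 0.275 to 0.85 m from the base axis. Payload 19 kg.
Tool frame: the origin (TCP) lies midway between the tips of the shut fingers; the grasp point (between the pads) lies 19 mm behind it (arm.tcp_to_grasp is the distance from the TCP to the grasp point, in m); z points along the fingers, y is the line along which they close (so a half turn about z gives the same grasp; the last joint's range is limited). The gripper opens to 85 mm and grips with 20 to 120 N. Pads are 22 mm wide; open, the fingers measure 114 mm over their backs; the gripper's body (76 mm by 85 mm) begins 54 mm behind the grasp point. The pads swing forward as they close: fully open they stand 13 mm farther back than shut.
Start: joints at [-1.267, 0.15, 1.437, -0, 1.554, -0.134], TCP at [0.244, -0.521, 0.231] pointing down, gripper open.
Joint ranges: [-2.8, 2.8], [-0.68, 2.1], [0.12, 2.68], [-1.39, 4.53], [0.16, 2.79], [-2.81, 2.81]. Speed limits (rad/s): [1.89, 1.89, 2.22, 3.01, 3.01, 3.01].

### API

Orientations are given as a 3x3 rotation matrix whose columns are the frame's x, y, z axes.
In Python, from plant import sensors, capture, arm gives the robot as it stands.
- The arm moves only by the tool step_arm, never from a script. Its argument "series" is a list of rows, each a list of 3 entries, a list of its own where there are three numbers: the shift along the tool's x, y, z scaled (see below), then the turn about the tool's z scaled (see below), then the opening, from -1 (shut) to 1 (fully open). In form: [[[x, y, z], turn, grip], ...]. A call has exactly 8 rows; each row shifts and turns the commanded pose from where the row before left it, along the tool's axes as they then stand; what a row does not reach is not made up. The controller multiplies each number of a shift by 50 mm and each number of a turn by 8 degrees. A row lasts 1/10 s, in which the tool goes at most 50 mm and 8.59 degrees, less where a joint would pass 70% of its speed; a pose out of reach is approached as far as the arm can. A call with a number of a shift or a turn outside -1 to 1 is refused whole. A call with a gripper value outside its range is refused whole. The fingers move at their own pace and stop on an object; the grip force is fixed at half the most. Time passes only in rows, so rows that do not move let the fingers close, or fill a call up. It gives the time, the measured TCP pose, the force, the opening and the grip force at its end, in the units of the state.
- sensors.read_state(): the state, without advancing time (a new reading comes with each control period).
- capture(name): name is "scene" or "top"; returns a dict with "img" (400x640x3 uint8, blue, green, red), "z_map" (400x640 float32, m along the optical axis (not along the pixel's ray), 0 where there is no reading), "intrinsics" (3x3 intrinsics, pixels), "pose" (4x4, takes a point from camera to world coordinates). Camera axes: x right, y up, looking along -z (the intrinsics and any distortion apply to the point x, -y, -z); pixel columns grow to the right and rows downward; lengths in m; the calibration is good to about 2 mm. A picture is of the moment at which its call begins.
- arm.hand_in(): hands the job in; it is judged then, once.
The state is a dict: "t": time; "qpos": joint angles; "qvel": joint speeds; "joint_torque": joint torques, N m; "position": TCP position; "tool_rot": TCP orientation; "ft_force": force on the tool from outside, world axes, zero at the start; "torque": the same for the moment, N m; "grip_width": opening from 0.0 (shut) to 1.0 (fully open); "grip_force": force on a finger pad.
Only numpy, scipy, OpenCV 4.12 (cv2) and the standard library are available. Lean on these libraries where they do the work, as an engineer would, in place of code of your own. Each camera call takes 0.05 s, during which the arm holds its last target. There are 200 camera calls.

### The job

Pack the pastry kit away in its shallow two-bay tin: nest the three plain round cutters one inside another, standing flat on the floor of the large square bay, and stand the wooden tart tamper upright in the small bay. The crinkled cutters, the heart cutter and the pepper mill do not belong to the kit: leave them where they stand.

Things in the scene. Friction and masses are not known exactly. Their poses are not given: they have to be found in the camera images.
- cutter_large: Large plain round pastry cutter: smooth steel ring, open at top and bottom, outer diameter 70 mm, 40 mm tall, wall 2 mm, about 60 g. Origin: centre of its underside, z up its axis. It and the other loose things stand on the worktop, at any of twelve spots about 115 mm apart, at least 25 mm clear of one another; none is taller than 90 mm.
- cutter_medium: Medium plain round cutter: smooth steel ring, outer diameter 47 mm, 40 mm tall, wall 2 mm. Origin: centre of its underside, z up its axis. It fits inside the large cutter with 9 mm to spare all round: too little room for a finger between them, so it is easier to lower the larger ring over the smaller one.
- cutter_small: Small plain round cutter: smooth steel ring, outer diameter 24 mm, 40 mm tall, wall 2 mm. Origin: centre of its underside, z up its axis. It fits inside the medium cutter with 9 mm to spare all round.
- tamper: Wooden tart tamper standing upright, 86 mm tall, about 100 g: flat disc foot of diameter 44 mm, slim neck of diameter 18 mm at 21 to 42 mm height, rounded knob on top, widest (diameter 30 mm) at 66 mm height, the place to grip it. Origin: centre of the underside of the foot, z up its axis.
- tin: Shallow open tinplate tin, 172 x 105 mm, 22 mm high, floor 2 mm, walls 2.5 mm, fixed to the worktop left or right of the loose things, turned any way. Origin: centre of its underside; x along its long side, z up. A cross wall at x = +19 mm parts it: large square bay (101 x 100 mm inside, centre x = -33 mm, y = 0) and small narrow bay (63 mm along x by 100 mm, centre x = +52 mm, y = 0).
- loaf_tin: Dark steel loaf tin, one deep bay, 222 x 112 mm over the rim, 55 mm high, fixed on the other side from the kit tin; not for use. Origin: centre of its underside, x along its long side. Also among the loose things, with no part in the job: a small white bowl (68 mm wide, 40 mm tall) and a lidded jam jar (54 mm wide, 72 mm tall).
- fluted_large: Large crinkled round cutter: steel ring with a wavy (fluted) wall, 60 mm over the waves, 40 mm tall. Stands on the worktop; origin at the centre of its underside, z up. Not part of the kit.
- fluted_small: Small crinkled round cutter: steel ring with a wavy (fluted) wall, 38 mm over the waves, 40 mm tall. Stands on the worktop; origin at the centre of its underside, z up. Not part of the kit.
- heart_cutter: Heart-shaped steel cutter, about 58 mm wide, 52 mm long and 40 mm tall. Stands on the worktop; origin at the centre of its underside, z up. Not part of the kit.
- pepper_mill: Small wooden pepper mill, turned in the same wood as the tamper, 86 mm tall, waisted, body 42 mm across at the foot and 36 mm at the head, with a small steel nut on top. It has no disc foot and no slim neck. Stands on the worktop; origin at the centre of its underside, z up. Not part of the kit.
Mind the look-alikes: they are no part of the job. Leave any turquoise look-alike of the heart_cutter alone.

How it is judged:
By the outcome, as a careful person would: the job done as asked, in the order asked, and still so for the second after the job is handed in, with the robot touching nothing.
It also fails if it takes over 96 s, if anything falls off the work surface, if the arm or the gripper's body presses on something with over 40 N, if the wrist force passes 120 N, or if a joint passes its speed limit or range.

## Working session

There is one attempt and no reset: what is moved stays moved. The work goes in short steps, Python scripts to look and compute and a tool call to move; the robot and the scene stay as the last step left them, time stands still between calls to the robot, and variables do not carry over. Pictures are saved under pics/ and viewed, at most 14 in all, crops included, and the job is handed in when it is done.

Besides the shell and the picture viewer there is one more tool, called after ">>>" in YAML: its name, and indented under it one key for each argument. step_arm: Moves the arm, as the interface text tells. Its arguments: {"type":"object","properties":{"series":{"type":"array"}},"required":["series"]}

```bash
mkdir -p pics; ls; cat > h.py <<'E'
import numpy as np, cv2, sys
sys.path.insert(0,'.')
from plant import sensors, capture, arm
def cloud(c):
    z=c['z_map'];K=c['intrinsics'];T=c['pose']
    v,u=np.mgrid[0:z.shape[0],0:z.shape[1]]
    p=np.stack([(u-K[0,2])/K[0,0]*z,-(v-K[1,2])/K[1,1]*z,-z,np.ones_like(z)],-1)
    P=(p@T.T)[...,:3]; P[z==0]=np.nan
    return P
E
python3 - <<'E'
from h import *
for n in ['scene','top']:
    c=capture(n); cv2.imwrite(f'pics/{n}0.png',c['img']); np.savez(f'{n}0.npz',**c)
    print(n,c['intrinsics'].round(1).tolist(),c['pose'].round(3).tolist())
s=sensors.read_state(); print(s)
E
```

```text
pics
scene [[443.3, 0.0, 327.2], [0.0, 443.3, 199.7], [0.0, 0.0, 1.0]] [[0.034, -0.715, 0.698, 1.284], [0.999, 0.028, -0.02, -0.052], [-0.005, 0.698, 0.716, 0.774], [0.0, 0.0, 0.0, 1.0]]
top [[363.4, 0.0, 321.1], [0.0, 363.4, 202.5], [0.0, 0.0, 1.0]] [[-0.016, 0.989, -0.148, 0.456], [-1.0, -0.02, -0.023, -0.034], [-0.025, 0.147, 0.989, 0.899], [0.0, 0.0, 0.0, 1.0]]
{'t': 0.1, 'qpos': array([-1.26701879e+00,  1.50995065e-01,  1.43793338e+00, -5.87897858e-06,
        1.55377905e+00, -1.33995248e-01]), 'qvel': array([ 0.00089506, -0.00016016, -0.00143542, -0.0007016 ,  0.00055322,
        0.00224426]), 'joint_torque': array([ 2.27456476e-03, -7.14381409e+01, -5.71794784e+01, -5.35647978e-04,
        7.16365248e-03,  3.54452425e-05]), 'position': array([ 0.24367776, -0.52058997,  0.2307189 ]), 'tool_rot': array([[ 9.05698058e-01,  4.23923239e-01, -3.39089493e-04],
       [ 4.23923350e-01, -9.05697447e-01,  1.06204284e-03],
       [ 1.43112152e-04, -1.10563809e-03, -9.99999379e-01]]), 'ft_force': array([-0.99738968, -0.46941437,  0.38078933]), 'torque': array([-0.01458731,  0.03623969, -0.011487  ]), 'grip_force': 0.0, 'grip_width': 0.9990962566349352}
```

View pics/top0.png

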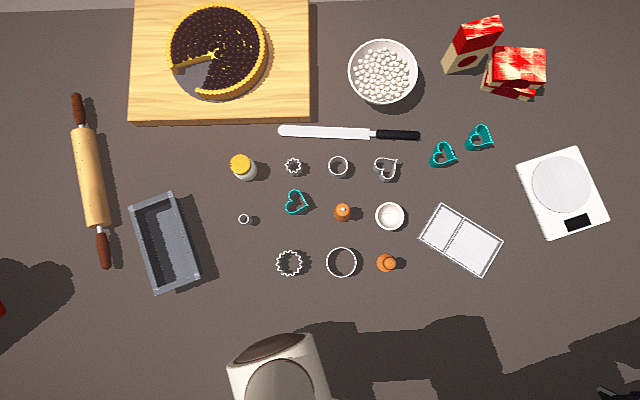

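View pics/scene0.png

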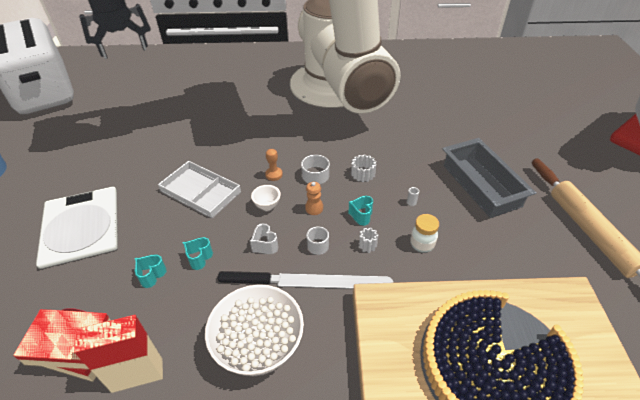

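Top view: the plain rings are at (244,219) small, (338,167) medium and (341,262) large; the wavy ones at (293,166) and (289,263) are the fluted cutters. The two wooden candidates are at (386,262) and (342,212). The first shows a disc foot and slim neck in the scene view at (273,165), so it is the tamper. The second, at scene (314,198), is waisted with no disc, so it is the mill. The tin is at (460,240).

```bash
cat > m.py <<'E'
from h import *
from scipy.optimize import least_squares
def circ(xy):
    c0=xy.mean(0)
    f=lambda p:np.hypot(*(xy-p[:2]).T)-p[2]
    r=least_squares(f,[*c0,.02],loss='soft_l1',f_scale=.001); return r.x
def px(c,X):
    T=np.linalg.inv(c['pose']);p=T[:3,:3]@X+T[:3,3];K=c['intrinsics']
    return K[0,0]*p[0]/-p[2]+K[0,2], K[1,1]*-p[1]/-p[2]+K[1,2]
E
python3 - <<'E'
from m import *
C={n:dict(np.load(n+'0.npz')) for n in ['top','scene']}
P={n:cloud(C[n]) for n in C}
px0=dict(small=(244,219),medium=(338,167),large=(341,262),tamper=(386,262),mill=(342,212),tin=(460,240))
for k,(u,v) in px0.items():
    g=P['top'][v-2:v+3,u-2:u+3].reshape(-1,3); g=np.nanmedian(g,0)
    for n in C:
        A=P[n].reshape(-1,3); A=A[~np.isnan(A[:,2])]
        d=np.hypot(*(A[:,:2]-g[:2]).T)
        if k=='tin':
            A=A[(d<.13)]; T=A[(A[:,2]>.014)&(A[:,2]<.03)]
            print(k,n,'ztop pct',np.percentile(T[:,2],[50,95]).round(4),cv2.minAreaRect(T[:,:2].astype(np.float32)*1000)); continue
        A=A[d<.05]; zt=np.percentile(A[A[:,2]>.01][:,2],97)
        if k in('tamper','mill'):
            for lo,hi in [(.004,.02),(.06,.072),(.05,.09)]:
                Q=A[(A[:,2]>lo)&(A[:,2]<hi)]
                if len(Q)>5: print(k,n,lo,len(Q),circ(Q[:,:2]).round(4),'top',zt.round(4))
        else:
            Q=A[(A[:,2]>zt-.006)]
            print(k,n,g.round(3),len(Q),'zt',zt.round(4),circ(Q[:,:2]).round(4))
t=C['top']['img'];s=C['scene']['img']
f=lambda i,x,y,w,h:cv2.resize(i[y:y+h,x:x+w],(800,h*800//w),interpolation=cv2.INTER_CUBIC)
cv2.imwrite('pics/crop0.png',cv2.resize(np.vstack([f(t,220,140,300,150),f(s,230,135,210,120)]),(700,590)))
E
```

```text
small top [0.552 0.179 0.004] 39 zt 0.0412 [0.5488 0.1709 0.011 ]
small scene [0.552 0.179 0.004] 46 zt 0.0427 [0.5478 0.1723 0.0109]
medium top [ 0.68  -0.058  0.   ] 74 zt 0.0416 [ 0.675  -0.0571  0.0224]
medium scene [ 0.68  -0.058  0.   ] 107 zt 0.0425 [ 0.6736 -0.056   0.0223]
large top [ 0.443 -0.06  -0.001] 119 zt 0.0426 [ 0.4436 -0.0592  0.0338]
large scene [ 0.443 -0.06  -0.001] 133 zt 0.0421 [ 0.4421 -0.0573  0.0335]
tamper top 0.004 131 [ 0.4398 -0.1677  0.0187] top 0.0841
tamper top 0.06 14 [ 0.4398 -0.1665  0.0142] top 0.0841
tamper top 0.05 136 [ 0.4399 -0.1652  0.0102] top 0.0841
tamper scene 0.004 151 [ 0.437  -0.164   0.0193] top 0.0845
tamper scene 0.06 37 [ 0.4355 -0.1648  0.0152] top 0.0845
tamper scene 0.05 148 [ 0.4401 -0.1645  0.0103] top 0.0845
mill top 0.004 40 [ 0.5626 -0.0643  0.02  ] top 0.0841
mill top 0.06 17 [ 0.5622 -0.0645  0.0166] top 0.0841
mill top 0.05 178 [ 0.5611 -0.0641  0.0121] top 0.0841
mill scene 0.004 113 [ 0.5503 -0.063   0.0285] top 0.0824
mill scene 0.06 32 [ 0.5587 -0.0625  0.0172] top 0.0824
mill scene 0.05 220 [ 0.5632 -0.0623  0.0123] top 0.0824
tin top ztop pct [0.0217 0.0253] ((491.4209899902344, -346.31634521484375), (173.1223907470703, 106.32102966308594), 55.76858901977539)
tin scene ztop pct [0.0204 0.0257] ((489.2568054199219, -343.967041015625), (176.16061401367188, 107.23480224609375), 55.394493103027344)
```

View pics/crop0.png

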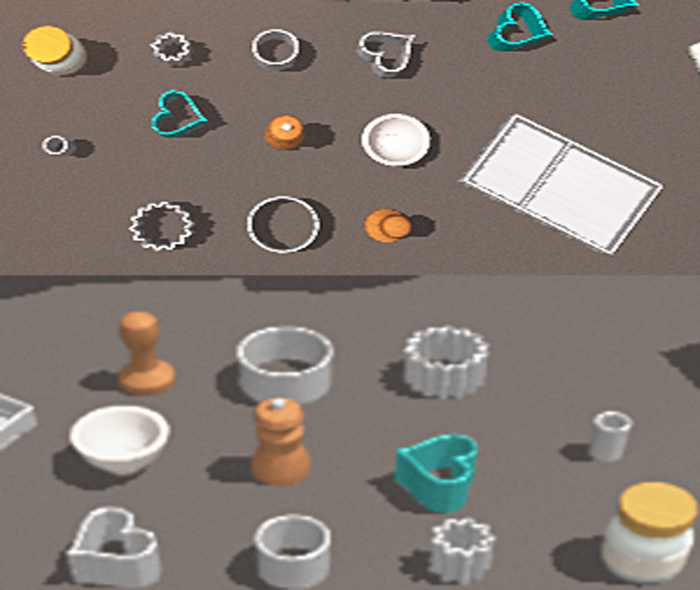

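Crop: the tamper is confirmed by its disc foot and slim neck at crop (145,350), and the mill (278,440) has a steel nut. The three plain rings have smooth walls. Ring tops measure 41–43 mm and the tamper 84 mm in both views, and the radii and the tin rectangle match the sizes given. The tin's yaw is 55.6°, with the small bay towards +y. One tool yaw of 10.6° puts the fingers on the bay's diagonal, so I'll keep it throughout.

>>> step_arm:
  series:
    - [[0,0,0],1,1]
    - [[0,0,0],0.81,1]
    - [[0.474,-0.694,0],0,1]
    - [[0.474,-0.694,0],0,1]
    - [[0.474,-0.694,0],0,1]
    - [[0.474,-0.694,0],0,1]
    - [[0.474,-0.694,0],0,1]
    - [[0.474,-0.694,0],0,1]

```text
t: 0.9
position: [0.3454, -0.2883, 0.2311]
tool_rot: [[0.983, 0.184, -0.0], [0.184, -0.983, 0.0], [-0.0, -0.0, -1.0]]
ft_force: [1.2, -0.1, 1.0]
grip_width: 1.003
grip_force: 0.0
```

>>> step_arm:
  series:
    - [[0.474,-0.694,0],0,1]
    - [[0.474,-0.694,0],0,1]
    - [[0.474,-0.694,0],0,1]
    - [[0.474,-0.694,0],0,1]
    - [[0.474,-0.694,0],0,1]
    - [[0.474,-0.694,0],0,1]
    - [[0.474,-0.694,0],0,1]
    - [[0.474,-0.694,0],0,1]

```text
t: 1.7
position: [0.4808, 0.0196, 0.2312]
tool_rot: [[0.983, 0.184, -0.0], [0.184, -0.983, 0.0], [-0.0, -0.0, -1.0]]
ft_force: [0.7, -0.7, 0.9]
grip_width: 1.0
grip_force: 0.0
```

>>> step_arm:
  series:
    - [[0.474,-0.694,0],0,1]
    - [[0.474,-0.694,0],0,1]
    - [[0.474,-0.694,0],0,1]
    - [[0.474,-0.694,0],0,1]
    - [[0,0,0],0,1]
    - [[0,0,0],0,1]
    - [[0,0,0],0,1]
    - [[0,0,0],0,1]

```text
t: 2.5
position: [0.5479, 0.1707, 0.2315]
tool_rot: [[0.983, 0.183, 0.0], [0.183, -0.983, -0.0], [0.0, 0.0, -1.0]]
ft_force: [-0.9, -0.5, 0.3]
grip_width: 0.999
grip_force: 0.0
```

```bash
cat > go.py <<'E'
# usage: go.py x y z : remaining move in tool axes, in row units (50 mm) and turn to yaw 10.6 deg
from h import *
s=sensors.read_state(); R=s['tool_rot']; p=s['position']
yaw=np.degrees(np.arctan2(R[1,0],R[0,0]))
print('t',s['t'],'p',p.round(4),'yaw',yaw.round(2),'turn',((yaw-10.6)/8).round(3),'grip',round(float(s['grip_width']),3),round(float(s['grip_force']),1),'F',s['ft_force'].round(1),'tilt',R[2].round(4))
prev=p
a=list(map(float,sys.argv[1:]))
for i in range(0,len(a),3):
    q=np.array(a[i:i+3]); d=R.T@(q-prev)/.05; print(q,'units',d.round(2),'norm',np.linalg.norm(d).round(2)); prev=q
E
python3 go.py .5483 .1716 .12 .5483 .1716 .010
```

```text
t 2.5 p [0.5479 0.1707 0.2315] yaw 10.54 turn -0.008 grip 0.999 0.0 F [-0.9 -0.5  0.3] tilt [ 2.e-04  1.e-04 -1.e+00]
[0.5483 0.1716 0.12  ] units [ 0.01 -0.02  2.23] norm 2.23
[0.5483 0.1716 0.01  ] units [-0.  -0.   2.2] norm 2.2
```

>>> step_arm:
  series:
    - [[0.01,-0.02,0.7],0,1]
    - [[0,0,0.7],0,1]
    - [[0,0,0.7],0,1]
    - [[0,0,0.7],0,1]
    - [[0,0,0.7],0,1]
    - [[0,0,0.5],0,1]
    - [[0,0,0.43],0,1]
    - [[0,0,0],0,1]

```text
t: 3.3
position: [0.5469, 0.1717, 0.0075]
tool_rot: [[0.983, 0.183, -0.004], [0.183, -0.983, -0.001], [-0.004, -0.0, -1.0]]
ft_force: [0.9, 0.1, 0.1]
grip_width: 1.0
grip_force: 0.0
```

>>> step_arm:
  series:
    - [[0,0,0],0,-1]
    - [[0,0,0],0,-1]
    - [[0,0,0],0,-1]
    - [[0,0,0],0,-1]
    - [[0,0,0],0,-1]
    - [[0,0,0],0,-1]
    - [[0,0,0],0,-1]
    - [[0,0,0],0,-1]

```text
t: 4.1
position: [0.5489, 0.1729, 0.0108]
tool_rot: [[0.983, 0.184, 0.001], [0.184, -0.983, 0.0], [0.001, -0.0, -1.0]]
ft_force: [-1.8, -0.5, 8.6]
grip_width: 0.264
grip_force: 58.4
```

>>> step_arm:
  series:
    - [[0,0,-0.6],0,-1]
    - [[0,0,-0.8],0,-1]
    - [[0,0,-0.8],0,-1]
    - [[0,0,-0.8],0,-1]
    - [[-0.271,0.802,0],0,-1]
    - [[-0.271,0.802,0],0,-1]
    - [[-0.271,0.802,0],0,-1]
    - [[-0.271,0.802,0],0,-1]

```text
t: 4.9
position: [0.5242, 0.0038, 0.1602]
tool_rot: [[0.983, 0.185, 0.001], [0.185, -0.983, -0.0], [0.001, 0.0, -1.0]]
ft_force: [1.8, -1.0, -0.7]
grip_width: 0.262
grip_force: 58.8
```

>>> step_arm:
  series:
    - [[-0.271,0.802,0],0,-1]
    - [[-0.271,0.802,0],0,-1]
    - [[-0.271,0.802,0],0,-1]
    - [[-0.271,0.802,0],0,-1]
    - [[-0.271,0.802,0],0,-1]
    - [[-0.271,0.802,0],0,-1]
    - [[-0.271,0.802,0],0,-1]
    - [[-0.271,0.802,0],0,-1]

```text
t: 5.7
position: [0.4766, -0.3318, 0.1602]
tool_rot: [[0.983, 0.184, 0.0], [0.184, -0.983, -0.0], [0.0, 0.0, -1.0]]
ft_force: [0.9, 0.4, -0.8]
grip_width: 0.258
grip_force: 58.8
```

>>> step_arm:
  series:
    - [[-0.271,0.802,0],0,-1]
    - [[0,0,0],0,-1]
    - [[0,0,0],0,-1]
    - [[0,0,0],0,-1]
    - [[0,0,0],0,-1]
    - [[0,0,0],0,-1]
    - [[0,0,0],0,-1]
    - [[0,0,0],0,-1]

```text
t: 6.5
position: [0.4714, -0.3717, 0.1599]
tool_rot: [[0.983, 0.184, 0.0], [0.184, -0.983, 0.0], [0.0, 0.0, -1.0]]
ft_force: [-0.0, -0.1, -0.0]
grip_width: 0.261
grip_force: 58.9
```

```bash
python3 go.py .4717 -.3722 .08 .4717 -.3722 .013; python3 - <<'E'
from m import *
ims=[]
for n in ['scene','top']:
    c=capture(n); u,v=map(int,px(c,np.array([.48,-.35,.08]))); x=max(0,u-70);y=max(0,v-60)
    ims.append(cv2.resize(c['img'][y:y+120,x:x+140],(700,600))[:, :]); print(n,x,y)
cv2.imwrite('pics/p1.png',cv2.resize(np.hstack(ims),(800,343)))
# tin floor & walls from initial top cloud: in tin frame
c=dict(np.load('top0.npz'));P=cloud(c).reshape(-1,3);P=P[~np.isnan(P[:,2])]
th=np.radians(55.6);R=np.array([[np.cos(th),np.sin(th)],[-np.sin(th),np.cos(th)]])
L=(P[:,:2]-[.4903,-.345])@R.T
m=(abs(L[:,0])<.095)&(abs(L[:,1])<.06)&(P[:,2]>.016)
h,e=np.histogram(L[m][:,0],bins=np.arange(-.095,.096,.005));print(dict(zip((e[:-1]*1000).round(),h)))
for a,b in[(-.08,.01),(.03,.08)]:
    k=(L[:,0]>a)&(L[:,0]<b)&(abs(L[:,1])<.04);print('floor',np.median(P[k][:,2]))
E
```

```text
t 6.5 p [ 0.4714 -0.3717  0.1599] yaw 10.63 turn 0.004 grip 0.261 58.9 F [-0.  -0.1 -0. ] tilt [ 1.e-04  0.e+00 -1.e+00]
[ 0.4717 -0.3722  0.08  ] units [0.   0.01 1.6 ] norm 1.6
[ 0.4717 -0.3722  0.013 ] units [-0.   -0.    1.34] norm 1.34
scene 121 104
top 402 183
{np.float64(-95.0): np.int64(0), np.float64(-90.0): np.int64(24), np.float64(-85.0): np.int64(73), np.float64(-80.0): np.int64(9), np.float64(-75.0): np.int64(8), np.float64(-70.0): np.int64(6), np.float64(-65.0): np.int64(7), np.float64(-60.0): np.int64(9), np.float64(-55.0): np.int64(7), np.float64(-50.0): np.int64(7), np.float64(-45.0): np.int64(7), np.float64(-40.0): np.int64(10), np.float64(-35.0): np.int64(8), np.float64(-30.0): np.int64(8), np.float64(-25.0): np.int64(8), np.float64(-20.0): np.int64(8), np.float64(-15.0): np.int64(6), np.float64(-10.0): np.int64(6), np.float64(-5.0): np.int64(7), np.float64(0.0): np.int64(8), np.float64(5.0): np.int64(8), np.float64(10.0): np.int64(8), np.float64(15.0): np.int64(58), np.float64(20.0): np.int64(10), np.float64(25.0): np.int64(5), np.float64(30.0): np.int64(10), np.float64(35.0): np.int64(7), np.float64(40.0): np.int64(8), np.float64(45.0): np.int64(5), np.float64(50.0): np.int64(7), np.float64(55.0): np.int64(6), np.float64(60.0): np.int64(8), np.float64(65.0): np.int64(7), np.float64(70.0): np.int64(6), np.float64(75.0): np.int64(7), np.float64(80.0): np.int64(41), np.float64(85.0): np.int64(35), np.float64(90.0): np.int64(0)}
floor 0.0017888607790582656
floor 0.001744796976420715
```

View pics/p1.png

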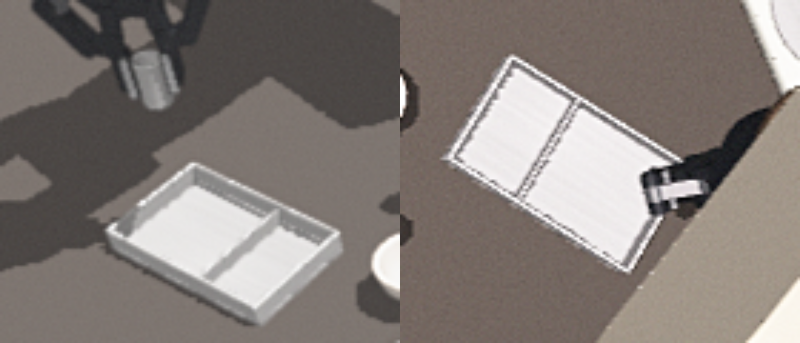

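The small ring is held squarely between the fingers (scene crop (150,80)), and the tin is clear. Lowering it into the large bay.

>>> step_arm:
  series:
    - [[0,0.01,0.6],0,-1]
    - [[0,0,0.7],0,-1]
    - [[0,0,0.6],0,-1]
    - [[0,0,0.5],0,-1]
    - [[0,0,0.3],0,-1]
    - [[0,0,0.13],0,-1]
    - [[0,0,0.1],0,-1]
    - [[0,0,0],0,-1]

```text
t: 7.4
position: [0.4715, -0.3727, 0.0137]
tool_rot: [[0.983, 0.184, 0.0], [0.184, -0.983, -0.0], [0.0, 0.0, -1.0]]
ft_force: [-0.5, -0.9, 0.2]
grip_width: 0.257
grip_force: 58.9
```

>>> step_arm:
  series:
    - [[0,0,0],0,-1]
    - [[0,0,0],0,-1]
    - [[0,0,0],0,0.2]
    - [[0,0,0],0,0.2]
    - [[0,0,0],0,0.2]
    - [[0,0,0],0,0.2]
    - [[0,0,0],0,0.2]
    - [[0,0,0],0,0.2]

```text
t: 8.2
position: [0.4713, -0.3725, 0.0133]
tool_rot: [[0.983, 0.184, -0.0], [0.184, -0.983, 0.0], [-0.0, -0.0, -1.0]]
ft_force: [-0.4, -0.7, 0.6]
grip_width: 0.6
grip_force: 0.0
```

>>> step_arm:
  series:
    - [[0,0,-0.4],0,0.2]
    - [[0,0,-0.7],0,0.2]
    - [[0,0,-0.8],0,0.2]
    - [[0,0,-0.8],0,1]
    - [[0,0,-0.5],0,1]
    - [[0,0,0],0,1]
    - [[0,0,0],0,1]
    - [[0,0,0],0,1]

```text
t: 9.0
position: [0.471, -0.3722, 0.172]
tool_rot: [[0.983, 0.184, -0.001], [0.184, -0.983, 0.001], [-0.001, -0.002, -1.0]]
ft_force: [-0.2, -0.6, 0.8]
grip_width: 1.005
grip_force: 0.0
```

```bash
python3 go.py .6743 -.0566 .17 .6743 -.0566 .010;python3 - <<'E'
from m import *
c=capture('scene');A=cloud(c).reshape(-1,3);A=A[~np.isnan(A[:,2])]
d=np.hypot(*(A[:,:2]-[.4717,-.3722]).T);Q=A[(d<.03)&(A[:,2]>.036)&(A[:,2]<.06)];print(len(Q),Q[:,2].max(),circ(Q[:,:2]))
u,v=map(int,px(c,np.array([.48,-.35,.05])));cv2.imwrite('pics/p2.png',cv2.resize(c['img'][v-60:v+60,u-80:u+80],(640,480)))
E
```

```text
t 9.0 p [ 0.471  -0.3722  0.172 ] yaw 10.6 turn 0.0 grip 1.005 0.0 F [-0.2 -0.6  0.8] tilt [-0.001  -0.0016 -1.    ]
[ 0.6743 -0.0566  0.17  ] units [ 5.16 -5.46  0.04] norm 7.51
[ 0.6743 -0.0566  0.01  ] units [0.   0.01 3.2 ] norm 3.2
58 0.04578924306613963 [ 0.46970302 -0.37128879  0.01097214]
```

View pics/p2.png

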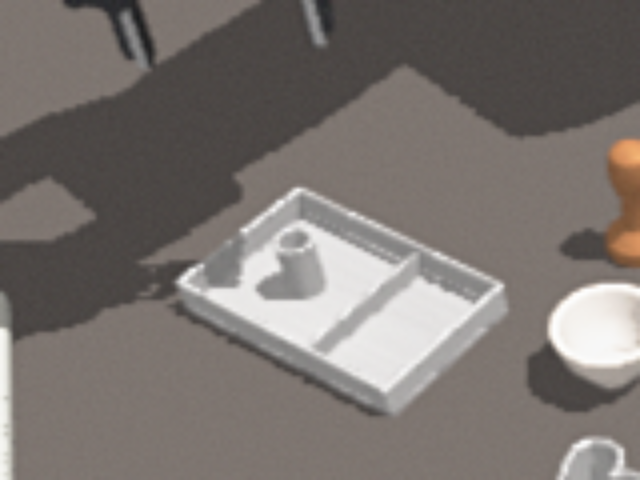

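Small ring stands flat in the large bay at (300,265), top at about 43 mm. Now the medium ring.

>>> step_arm:
  series:
    - [[0.645,-0.683,0],0,1]
    - [[0.645,-0.683,0],0,1]
    - [[0.645,-0.683,0],0,1]
    - [[0.645,-0.683,0],0,1]
    - [[0.645,-0.683,0],0,1]
    - [[0.645,-0.683,0],0,1]
    - [[0.645,-0.683,0],0,1]
    - [[0.645,-0.683,0.04],0,1]

```text
t: 9.85
position: [0.6752, -0.0546, 0.1703]
tool_rot: [[0.983, 0.184, -0.001], [0.184, -0.983, 0.0], [-0.001, -0.001, -1.0]]
ft_force: [0.2, -0.7, 0.1]
grip_width: 1.0
grip_force: 0.0
```

>>> step_arm:
  series:
    - [[0,0,0],0,1]
    - [[0,0,0],0,1]
    - [[0,0,0.5],0,1]
    - [[0,0,0.5],0,1]
    - [[0,0,0.5],0,1]
    - [[0,0,0],0,1]
    - [[0,0,0],0,1]
    - [[0,0,0],0,1]

```text
t: 10.65
position: [0.6751, -0.0572, 0.098]
tool_rot: [[0.983, 0.183, 0.002], [0.183, -0.983, -0.0], [0.002, 0.001, -1.0]]
ft_force: [-0.3, 0.6, 0.5]
grip_width: 0.998
grip_force: 0.0
```

```bash
python3 go.py .6743 -.0566 .010
```

```text
t 10.65 p [ 0.6751 -0.0572  0.098 ] yaw 10.57 turn -0.004 grip 0.998 0.0 F [-0.3  0.6  0.5] tilt [ 1.7e-03  7.0e-04 -1.0e+00]
[ 0.6743 -0.0566  0.01  ] units [-0.02 -0.02  1.76] norm 1.76
```

>>> step_arm:
  series:
    - [[-0.02,-0.02,0.6],0,1]
    - [[0,0,0.6],0,1]
    - [[0,0,0.4],0,1]
    - [[0,0,0.2],0,1]
    - [[0,0,0],0,1]
    - [[0,0,0],0,1]
    - [[0,0,0],0,-1]
    - [[0,0,0],0,-1]

```text
t: 11.45
position: [0.674, -0.0558, 0.0075]
tool_rot: [[0.983, 0.184, 0.002], [0.184, -0.983, -0.0], [0.002, 0.001, -1.0]]
ft_force: [0.2, 0.4, 0.3]
grip_width: 0.689
grip_force: 0.0
```

>>> step_arm:
  series:
    - [[0,0,0],0,-1]
    - [[0,0,0],0,-1]
    - [[0,0,0],0,-1]
    - [[0,0,0],0,-1]
    - [[0,0,0],0,-1]
    - [[0,0,0],0,-1]
    - [[0,0,0],0,-1]
    - [[0,0,0],0,-1]

```text
t: 12.25
position: [0.6739, -0.0558, 0.0075]
tool_rot: [[0.983, 0.184, 0.001], [0.184, -0.983, -0.0], [0.001, 0.0, -1.0]]
ft_force: [-2.6, -0.3, 9.0]
grip_width: 0.539
grip_force: 60.7
```

```bash
python3 go.py .6743 -.0566 .17 .4714 -.3723 .17
```

```text
t 12.25 p [ 0.6739 -0.0558  0.0075] yaw 10.6 turn 0.001 grip 0.539 60.7 F [-2.6 -0.3  9. ] tilt [ 1.2e-03  4.0e-04 -1.0e+00]
[ 0.6743 -0.0566  0.17  ] units [ 0.01  0.02 -3.25] norm 3.25
[ 0.4714 -0.3723  0.17  ] units [-5.15  5.46 -0.  ] norm 7.51
```

>>> step_arm:
  series:
    - [[0,0,-0.65],0,-1]
    - [[0,0,-0.9],0,-1]
    - [[0,0,-0.9],0,-1]
    - [[0,0,-0.8],0,-1]
    - [[-0.429,0.455,0],0,-1]
    - [[-0.429,0.455,0],0,-1]
    - [[-0.429,0.455,0],0,-1]
    - [[-0.429,0.455,0],0,-1]

```text
t: 13.05
position: [0.6051, -0.1618, 0.1692]
tool_rot: [[0.983, 0.184, 0.0], [0.184, -0.983, -0.0], [0.0, 0.0, -1.0]]
ft_force: [0.3, -0.8, -1.6]
grip_width: 0.537
grip_force: 61.5
```

>>> step_arm:
  series:
    - [[-0.429,0.455,0],0,-1]
    - [[-0.429,0.455,0],0,-1]
    - [[-0.429,0.455,0],0,-1]
    - [[-0.429,0.455,0],0,-1]
    - [[-0.429,0.455,0],0,-1]
    - [[-0.429,0.455,0],0,-1]
    - [[-0.429,0.455,0],0,-1]
    - [[-0.429,0.455,0],0,-1]

```text
t: 13.85
position: [0.4699, -0.3724, 0.1692]
tool_rot: [[0.983, 0.184, 0.0], [0.184, -0.983, -0.0], [0.0, 0.0, -1.0]]
ft_force: [0.0, 1.0, -0.2]
grip_width: 0.537
grip_force: 61.5
```

>>> step_arm:
  series:
    - [[0,0,0],0,-1]
    - [[0,0,0],0,-1]
    - [[0,0,0.5],0,-1]
    - [[0,0,0.6],0,-1]
    - [[0,0,0.5],0,-1]
    - [[0,0,0],0,-1]
    - [[0,0,0],0,-1]
    - [[0,0,0],0,-1]

```text
t: 14.65
position: [0.4715, -0.3716, 0.0906]
tool_rot: [[0.983, 0.185, 0.002], [0.185, -0.983, -0.002], [0.001, 0.002, -1.0]]
ft_force: [0.8, -0.2, -0.2]
grip_width: 0.538
grip_force: 61.6
```

```bash
python3 go.py .4714 -.3723 .0097;python3 - <<'E'
from m import *
for n in ['scene','top']:
  c=capture(n);A=cloud(c).reshape(-1,3);A=A[~np.isnan(A[:,2])]
  d=np.hypot(*(A[:,:2]-[.4717,-.3722]).T)
  for lo,hi,r in((.08,.135,.03),(.008,.046,.025)):
    Q=A[(d<r)&(A[:,2]>lo)&(A[:,2]<hi)]
    if len(Q)>9:print(n,lo,len(Q),np.percentile(Q[:,2],[2,98]),circ(Q[:,:2]))
  if n=='scene':
    u,v=map(int,px(c,np.array([.48,-.35,.05])));cv2.imwrite('pics/p3.png',cv2.resize(c['img'][v-60:v+60,u-80:u+80],(640,480)))
E
```

```text
t 14.65 p [ 0.4715 -0.3716  0.0906] yaw 10.63 turn 0.004 grip 0.538 61.6 F [ 0.8 -0.2 -0.2] tilt [ 0.0013  0.0018 -1.    ]
[ 0.4714 -0.3723  0.0097] units [-0.01  0.01  1.62] norm 1.62
scene 0.08 549 [0.08571815 0.13082026] [ 0.47096152 -0.37036287  0.02257974]
scene 0.008 158 [0.00897873 0.04437858] [ 0.46984877 -0.37128041  0.01090297]
top 0.08 91 [0.08506351 0.12419475] [ 0.47263237 -0.37063093  0.02237845]
top 0.008 18 [0.00912056 0.03708497] [ 0.47157187 -0.37484869  0.0127802 ]
```

View pics/p3.png

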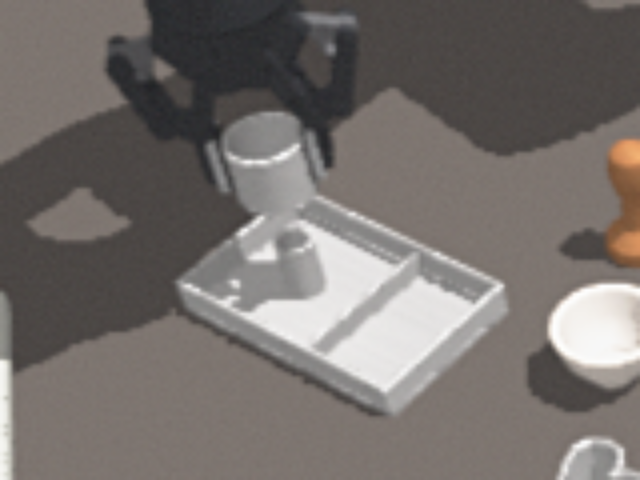

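Medium ring hangs level over the small one, about 1.5 mm off, against 9 mm of slack. Lowering.

>>> step_arm:
  series:
    - [[-0.025,0.014,0.3],0,-1]
    - [[0,0,0.3],0,-1]
    - [[0,0,0.3],0,-1]
    - [[0,0,0.3],0,-1]
    - [[0,0,0.2],0,-1]
    - [[0,0,0.12],0,-1]
    - [[0,0,0.09],0,-1]
    - [[0,0,0],0,-1]

```text
t: 15.55
position: [0.4696, -0.3723, 0.0095]
tool_rot: [[0.983, 0.184, -0.0], [0.184, -0.983, 0.0], [-0.0, -0.0, -1.0]]
ft_force: [-8.0, 7.3, 17.2]
grip_width: 0.539
grip_force: 63.1
```

>>> step_arm:
  series:
    - [[0,0,0],0,-1]
    - [[0,0,0],0,-1]
    - [[0,0,0],0,0.6]
    - [[0,0,0],0,0.6]
    - [[0,0,0],0,0.6]
    - [[0,0,0],0,0.6]
    - [[0,0,0],0,0.6]
    - [[0,0,0],0,0.6]

```text
t: 16.35
position: [0.4696, -0.3724, 0.0082]
tool_rot: [[0.983, 0.184, -0.0], [0.184, -0.983, 0.0], [0.0, -0.0, -1.0]]
ft_force: [0.6, -0.5, -0.2]
grip_width: 0.796
grip_force: 0.0
```

>>> step_arm:
  series:
    - [[0,0,-0.4],0,0.6]
    - [[0,0,-0.7],0,0.6]
    - [[0,0,-0.8],0,0.6]
    - [[0,0,-0.8],0,1]
    - [[0,0,-0.5],0,1]
    - [[0,0,0],0,1]
    - [[0,0,0],0,1]
    - [[0,0,0],0,1]

```text
t: 17.15
position: [0.4692, -0.372, 0.167]
tool_rot: [[0.983, 0.184, -0.001], [0.184, -0.983, 0.001], [-0.001, -0.002, -1.0]]
ft_force: [0.1, 0.2, 0.2]
grip_width: 0.999
grip_force: 0.0
```

```bash
python3 go.py .4429 -.0583 .17;python3 - <<'E'
from m import *
for n in ['scene']:
  c=capture(n);A=cloud(c).reshape(-1,3);A=A[~np.isnan(A[:,2])]
  d=np.hypot(*(A[:,:2]-[.4705,-.3718]).T)
  for lo,r0,r in((.036,.017,.035),(.036,0,.017)):
    Q=A[(d<r)&(d>r0)&(A[:,2]>lo)&(A[:,2]<.06)]
    print(n,lo,len(Q),np.percentile(Q[:,2],[2,98]),circ(Q[:,:2]))
  u,v=map(int,px(c,np.array([.48,-.35,.05])));cv2.imwrite('pics/p4.png',cv2.resize(c['img'][v-45:v+45,u-60:u+60],(640,480)))
E
```

```text
t 17.15 p [ 0.4692 -0.372   0.167 ] yaw 10.6 turn 0.0 grip 0.999 0.0 F [0.1 0.2 0.2] tilt [-0.001  -0.0016 -1.    ]
[ 0.4429 -0.0583  0.17  ] units [ 0.64 -6.26 -0.05] norm 6.3
scene 0.036 120 [0.0363111  0.04565064] [ 0.46889001 -0.37043064  0.02249103]
scene 0.036 57 [0.03611489 0.04557085] [ 0.46998094 -0.37120057  0.0111448 ]
```

View pics/p4.png

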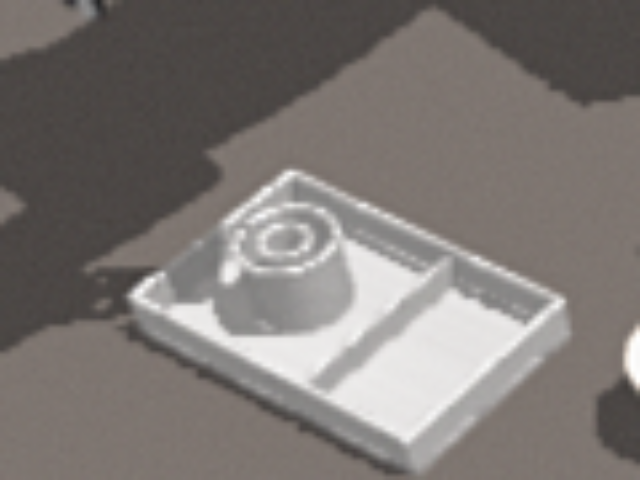

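Medium and small rings are nested and concentric in the bay at (290,260). Next the large ring.

>>> step_arm:
  series:
    - [[0.08,-0.783,0],0,1]
    - [[0.08,-0.783,0],0,1]
    - [[0.08,-0.783,0],0,1]
    - [[0.08,-0.783,0],0,1]
    - [[0.08,-0.783,0],0,1]
    - [[0.08,-0.783,0],0,1]
    - [[0.08,-0.783,0],0,1]
    - [[0.08,-0.783,0],0,1]

```text
t: 18.0
position: [0.4427, -0.0571, 0.1675]
tool_rot: [[0.983, 0.184, -0.001], [0.184, -0.983, 0.0], [-0.001, -0.001, -1.0]]
ft_force: [0.2, 0.7, 0.2]
grip_width: 1.004
grip_force: 0.0
```

>>> step_arm:
  series:
    - [[0,0,0],0,1]
    - [[0,0,0],0,1]
    - [[0,0,0.6],0,1]
    - [[0,0,0.6],0,1]
    - [[0,0,0.4],0,1]
    - [[0,0,0],0,1]
    - [[0,0,0],0,1]
    - [[0,0,0],0,1]

```text
t: 18.8
position: [0.444, -0.0592, 0.0894]
tool_rot: [[0.983, 0.183, 0.001], [0.183, -0.983, -0.0], [0.001, 0.001, -1.0]]
ft_force: [-0.1, -0.5, 0.2]
grip_width: 1.0
grip_force: 0.0
```

```bash
python3 go.py .4429 -.0583 .004
```

```text
t 18.8 p [ 0.444  -0.0592  0.0894] yaw 10.57 turn -0.004 grip 1.0 0.0 F [-0.1 -0.5  0.2] tilt [ 1.2e-03  6.0e-04 -1.0e+00]
[ 0.4429 -0.0583  0.004 ] units [-0.02 -0.02  1.71] norm 1.71
```

>>> step_arm:
  series:
    - [[-0.01,-0.01,0.4],0,1]
    - [[0,0,0.4],0,1]
    - [[0,0,0.4],0,1]
    - [[0,0,0.3],0,1]
    - [[0,0,0.2],0,1]
    - [[0,0,0],0,1]
    - [[0,0,0],0,-1]
    - [[0,0,0],0,-1]

```text
t: 19.6
position: [0.4434, -0.0584, 0.0049]
tool_rot: [[0.983, 0.184, 0.001], [0.184, -0.983, -0.0], [0.001, 0.001, -1.0]]
ft_force: [-4.3, 0.5, 11.5]
grip_width: 0.806
grip_force: 64.5
```

>>> step_arm:
  series:
    - [[0,0,0],0,-1]
    - [[0,0,0],0,-1]
    - [[0,0,0],0,-1]
    - [[0,0,0],0,-1]
    - [[0,0,0],0,-1]
    - [[0,0,0],0,-1]
    - [[0,0,0],0,-1]
    - [[0,0,0],0,-1]

```text
t: 20.4
position: [0.4435, -0.0584, 0.0048]
tool_rot: [[0.983, 0.184, 0.002], [0.184, -0.983, -0.001], [0.001, 0.001, -1.0]]
ft_force: [-4.6, -0.0, 10.9]
grip_width: 0.811
grip_force: 64.4
```

```bash
python3 go.py .4429 -.0583 .17 .4697 -.3720 .17
```

```text
t 20.4 p [ 0.4435 -0.0584  0.0048] yaw 10.61 turn 0.002 grip 0.811 64.4 F [-4.6 -0.  10.9] tilt [ 1.5e-03  8.0e-04 -1.0e+00]
[ 0.4429 -0.0583  0.17  ] units [-0.01 -0.   -3.3 ] norm 3.3
[ 0.4697 -0.372   0.17  ] units [-0.63  6.27  0.  ] norm 6.3
```

>>> step_arm:
  series:
    - [[0,0,-0.7],0,-1]
    - [[0,0,-0.9],0,-1]
    - [[0,0,-0.9],0,-1]
    - [[0,0,-0.8],0,-1]
    - [[-0.053,0.522,0],0,-1]
    - [[-0.053,0.522,0],0,-1]
    - [[-0.053,0.522,0],0,-1]
    - [[-0.053,0.522,0],0,-1]

```text
t: 21.2
position: [0.4517, -0.1639, 0.1696]
tool_rot: [[0.983, 0.184, 0.002], [0.184, -0.983, -0.001], [0.001, 0.001, -1.0]]
ft_force: [1.1, 0.0, -0.5]
grip_width: 0.807
grip_force: 68.1
```

>>> step_arm:
  series:
    - [[-0.053,0.522,0],0,-1]
    - [[-0.053,0.522,0],0,-1]
    - [[-0.053,0.522,0],0,-1]
    - [[-0.053,0.522,0],0,-1]
    - [[-0.053,0.522,0],0,-1]
    - [[-0.053,0.522,0],0,-1]
    - [[-0.053,0.522,0],0,-1]
    - [[-0.053,0.522,0],0,-1]

```text
t: 22.0
position: [0.4693, -0.3731, 0.1695]
tool_rot: [[0.983, 0.184, 0.001], [0.184, -0.983, -0.001], [0.001, 0.001, -1.0]]
ft_force: [-0.3, 0.7, -0.6]
grip_width: 0.809
grip_force: 68.1
```

>>> step_arm:
  series:
    - [[0,0,0],0,-1]
    - [[0,0,0],0,-1]
    - [[0,0,0.5],0,-1]
    - [[0,0,0.5],0,-1]
    - [[0,0,0.5],0,-1]
    - [[0,0,0],0,-1]
    - [[0,0,0],0,-1]
    - [[0,0,0],0,-1]

```text
t: 22.8
position: [0.4698, -0.3721, 0.0952]
tool_rot: [[0.983, 0.184, 0.002], [0.184, -0.983, -0.002], [0.001, 0.002, -1.0]]
ft_force: [-0.3, -0.4, -0.8]
grip_width: 0.808
grip_force: 68.1
```

```bash
python3 go.py .4697 -.3720 .007;python3 - <<'E'
from m import *
for n in ['scene','top']:
  c=capture(n);A=cloud(c).reshape(-1,3);A=A[~np.isnan(A[:,2])]
  d=np.hypot(*(A[:,:2]-[.4697,-.3718]).T)
  for lo,hi,r in((.082,.14,.037),(.03,.046,.025)):
    Q=A[(d<r)&(A[:,2]>lo)&(A[:,2]<hi)]
    if len(Q)>9:print(n,lo,len(Q),np.percentile(Q[:,2],[2,98]),circ(Q[:,:2]))
  if n=='scene':
    u,v=map(int,px(c,np.array([.48,-.35,.05])));cv2.imwrite('pics/p5.png',cv2.resize(c['img'][v-60:v+60,u-80:u+80],(640,480)))
E
```

```text
t 22.8 p [ 0.4698 -0.3721  0.0952] yaw 10.63 turn 0.003 grip 0.808 68.1 F [-0.3 -0.4 -0.8] tilt [ 0.0013  0.0018 -1.    ]
[ 0.4697 -0.372   0.007 ] units [-0.   -0.01  1.76] norm 1.76
scene 0.082 807 [0.09268102 0.13313189] [ 0.46809514 -0.37079581  0.0336542 ]
scene 0.03 246 [0.03033939 0.04545031] [ 0.46912231 -0.37015274  0.02104195]
top 0.082 182 [0.09121653 0.13145447] [ 0.46996235 -0.37136502  0.03367808]
top 0.03 32 [0.0307857  0.04309256] [ 0.47381271 -0.37029398  0.0197058 ]
```

View pics/p5.png

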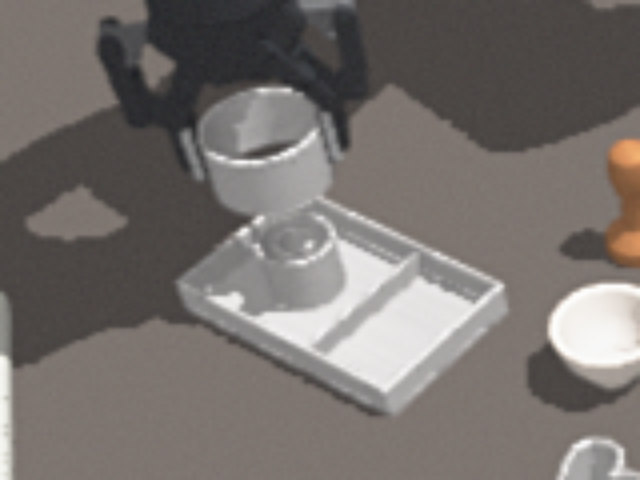

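Large ring is level and within about 1 mm of the nested pair. Lowering.

>>> step_arm:
  series:
    - [[0.01,-0.005,0.3],0,-1]
    - [[0,0,0.3],0,-1]
    - [[0,0,0.3],0,-1]
    - [[0,0,0.3],0,-1]
    - [[0,0,0.25],0,-1]
    - [[0,0,0.17],0,-1]
    - [[0,0,0.12],0,-1]
    - [[0,0,0],0,-1]

```text
t: 23.7
position: [0.4697, -0.3717, 0.0069]
tool_rot: [[0.983, 0.184, 0.0], [0.184, -0.983, -0.0], [0.0, 0.0, -1.0]]
ft_force: [-3.6, 3.2, 8.1]
grip_width: 0.807
grip_force: 68.9
```

>>> step_arm:
  series:
    - [[0,0,0],0,-1]
    - [[0,0,0],0,-1]
    - [[0,0,0],0,0.85]
    - [[0,0,0],0,0.85]
    - [[0,0,0],0,0.85]
    - [[0,0,0],0,0.85]
    - [[0,0,0],0,0.85]
    - [[0,0,0],0,0.85]

```text
t: 24.5
position: [0.4697, -0.3716, 0.0063]
tool_rot: [[0.983, 0.184, -0.0], [0.184, -0.983, 0.0], [-0.0, -0.0, -1.0]]
ft_force: [-0.2, 0.2, -0.9]
grip_width: 0.922
grip_force: 0.0
```

>>> step_arm:
  series:
    - [[0,0,-0.2],0,0.85]
    - [[0,0,-0.5],0,0.85]
    - [[0,0,-0.8],0,0.85]
    - [[0,0,-0.8],0,0.85]
    - [[0,0,-0.8],0,0.85]
    - [[0,0,-0.3],0,0.85]
    - [[0,0,0],0,0.5]
    - [[0,0,0],0,0.5]

```text
t: 25.3
position: [0.4695, -0.3714, 0.1759]
tool_rot: [[0.983, 0.184, -0.0], [0.184, -0.983, 0.0], [-0.0, -0.0, -1.0]]
ft_force: [-0.5, -0.9, -1.3]
grip_width: 0.749
grip_force: 0.0
```

```bash
python3 go.py .4395 -.1655 .17;python3 - <<'E'
from m import *
for n in ['scene']:
  c=capture(n);A=cloud(c).reshape(-1,3);A=A[~np.isnan(A[:,2])]
  d=np.hypot(*(A[:,:2]-[.4692,-.3704]).T)
  for lo,r0,r in((.036,.028,.04),(.036,.017,.028),(.036,0,.017)):
    Q=A[(d<r)&(d>r0)&(A[:,2]>lo)&(A[:,2]<.06)]
    print(n,lo,len(Q),np.percentile(Q[:,2],[2,98]),circ(Q[:,:2]))
  u,v=map(int,px(c,np.array([.48,-.35,.05])));cv2.imwrite('pics/p6.png',cv2.resize(c['img'][v-45:v+45,u-60:u+60],(640,480)))
E
```

```text
t 25.3 p [ 0.4695 -0.3714  0.1759] yaw 10.61 turn 0.001 grip 0.749 0.0 F [-0.5 -0.9 -1.3] tilt [-2.e-04 -4.e-04 -1.e+00]
[ 0.4395 -0.1655  0.17  ] units [ 0.17 -4.16  0.12] norm 4.16
scene 0.036 180 [0.03635629 0.04552201] [ 0.46793367 -0.36987772  0.03375225]
scene 0.036 122 [0.03609687 0.04578291] [ 0.46879064 -0.37067407  0.02220587]
scene 0.036 56 [0.03680593 0.04513733] [ 0.47019751 -0.37086832  0.0108729 ]
```

View pics/p6.png

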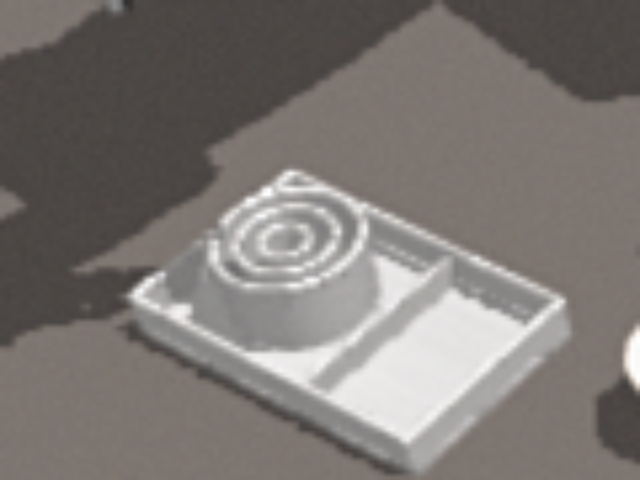

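All three rings are nested, concentric and flat, with their tops level at about 45 mm. Now the tamper.

>>> step_arm:
  series:
    - [[0.021,-0.52,0],0,0.7]
    - [[0.021,-0.52,0],0,0.7]
    - [[0.021,-0.52,0],0,0.7]
    - [[0.021,-0.52,0],0,0.7]
    - [[0.021,-0.52,0],0,0.7]
    - [[0.021,-0.52,0],0,0.7]
    - [[0.021,-0.52,0],0,0.7]
    - [[0.021,-0.52,0],0,0.7]

```text
t: 26.15
position: [0.4389, -0.1643, 0.1749]
tool_rot: [[0.983, 0.184, -0.002], [0.184, -0.983, 0.001], [-0.002, -0.002, -1.0]]
ft_force: [0.2, 0.1, 0.6]
grip_width: 0.85
grip_force: 0.0
```

>>> step_arm:
  series:
    - [[0,0,0],0,0.7]
    - [[0,0,0],0,0.7]
    - [[0,0,0.6],0,0.7]
    - [[0,0,0.6],0,0.7]
    - [[0,0,0.6],0,0.7]
    - [[0,0,0.4],0,0.7]
    - [[0,0,0.3],0,0.7]
    - [[0,0,0.09],0,0.7]

```text
t: 26.95
position: [0.4387, -0.1659, 0.0447]
tool_rot: [[0.983, 0.183, -0.003], [0.183, -0.983, 0.002], [-0.003, -0.002, -1.0]]
ft_force: [-0.1, -0.1, 0.6]
grip_width: 0.848
grip_force: 0.0
```

>>> step_arm:
  series:
    - [[0,0,0],0,0.7]
    - [[0,0,0],0,-1]
    - [[0,0,0],0,-1]
    - [[0,0,0],0,-1]
    - [[0,0,0],0,-1]
    - [[0,0,0],0,-1]
    - [[0,0,0],0,-1]
    - [[0,0,0],0,-1]

```text
t: 27.75
position: [0.44, -0.1658, 0.0477]
tool_rot: [[0.983, 0.184, 0.001], [0.184, -0.983, -0.001], [0.001, 0.001, -1.0]]
ft_force: [-1.3, 0.6, 9.3]
grip_width: 0.316
grip_force: 58.6
```

```bash
python3 go.py .4395 -.1655 .17 .5197 -.3021 .17
```

```text
t 27.75 p [ 0.44   -0.1658  0.0477] yaw 10.61 turn 0.001 grip 0.316 58.6 F [-1.3  0.6  9.3] tilt [ 1.1e-03  9.0e-04 -1.0e+00]
[ 0.4395 -0.1655  0.17  ] units [-0.01 -0.01 -2.45] norm 2.45
[ 0.5197 -0.3021  0.17  ] units [1.07 2.98 0.  ] norm 3.17
```

>>> step_arm:
  series:
    - [[0,0,-0.6],0,-1]
    - [[0,0,-0.7],0,-1]
    - [[0,0,-0.7],0,-1]
    - [[0,0,-0.45],0,-1]
    - [[0,0,0],0,-1]
    - [[0.134,0.373,0],0,-1]
    - [[0.134,0.373,0],0,-1]
    - [[0.134,0.373,0],0,-1]

```text
t: 28.55
position: [0.4698, -0.2173, 0.1687]
tool_rot: [[0.983, 0.184, -0.0], [0.184, -0.983, 0.0], [-0.0, -0.0, -1.0]]
ft_force: [-1.0, 0.5, -1.3]
grip_width: 0.315
grip_force: 59.6
```

>>> step_arm:
  series:
    - [[0.134,0.373,0],0,-1]
    - [[0.134,0.373,0],0,-1]
    - [[0.134,0.373,0],0,-1]
    - [[0.134,0.373,0],0,-1]
    - [[0.134,0.373,0],0,-1]
    - [[0,0,0],0,-1]
    - [[0,0,0],0,-1]
    - [[0,0,0],0,-1]

```text
t: 29.35
position: [0.5194, -0.3018, 0.1689]
tool_rot: [[0.983, 0.184, -0.001], [0.184, -0.983, 0.001], [-0.0, -0.001, -1.0]]
ft_force: [0.4, 0.8, -1.4]
grip_width: 0.316
grip_force: 59.6
```

>>> step_arm:
  series:
    - [[0,0,0.5],0,-1]
    - [[0,0,0.5],0,-1]
    - [[0,0,0.4],0,-1]
    - [[0,0,0],0,-1]
    - [[0,0,0],0,-1]
    - [[0,0,0],0,-1]
    - [[0,0,0],0,-1]
    - [[0,0,0],0,-1]

```text
t: 30.15
position: [0.52, -0.3025, 0.1001]
tool_rot: [[0.983, 0.184, 0.001], [0.184, -0.983, -0.001], [0.001, 0.001, -1.0]]
ft_force: [0.1, 0.6, -1.0]
grip_width: 0.319
grip_force: 59.6
```

```bash
python3 go.py .5197 -.3021 .0495;python3 - <<'E'
from m import *
c=capture('scene');A=cloud(c).reshape(-1,3);A=A[~np.isnan(A[:,2])]
d=np.hypot(*(A[:,:2]-[.5197,-.3021]).T)
for lo,hi in((.054,.066),(.07,.085)):
    Q=A[(d<.035)&(A[:,2]>lo)&(A[:,2]<hi)]
    if len(Q)>9:print(len(Q),np.percentile(A[(d<.035)&(A[:,2]>.035)][:,2],[2]),circ(Q[:,:2]))
u,v=map(int,px(c,np.array([.5,-.33,.06])));cv2.imwrite('pics/p7.png',cv2.resize(c['img'][v-50:v+55,u-70:u+70],(640,480)))
E
```

```text
t 30.15 p [ 0.52   -0.3025  0.1001] yaw 10.61 turn 0.001 grip 0.319 59.6 F [ 0.1  0.6 -1. ] tilt [ 8.e-04  7.e-04 -1.e+00]
[ 0.5197 -0.3021  0.0495] units [-0.01 -0.01  1.01] norm 1.01
88 [0.06132978] [ 0.51754018 -0.30133234  0.0206055 ]
83 [0.06132978] [ 0.51494692 -0.30181685  0.01280313]
```

View pics/p7.png

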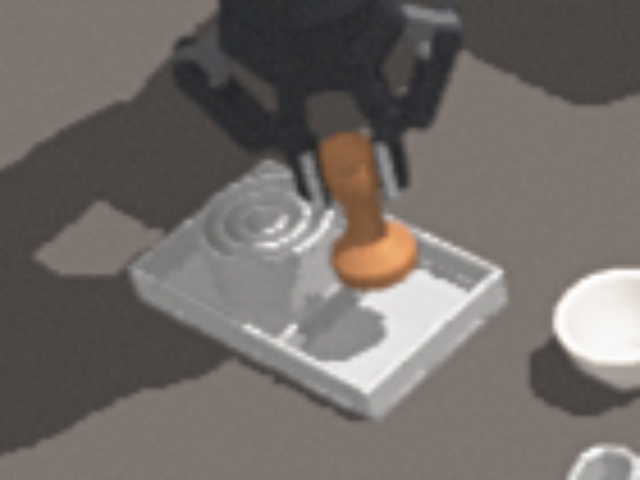

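```bash
python3 - <<'E'
from m import *
c=capture('scene');u,v=map(int,px(c,np.array([.5,-.33,.06])))
for z in(.0525,.0625,.1165,.1365):
    a,b=px(c,np.array([.5197,-.3023,z]));print(z,(a-u+70)*640/140,(b-v+50)*480/105)
E
```

```text
0.0525 373.8404355419825 266.298064156575
0.0625 370.095767355896 252.17568002996646
0.1165 348.947008095717 172.41670347147047
0.1365 340.6926571636346 141.28681190675837
```

The predicted axis pixels, foot (374,266) and top (341,141), match the picture, so the tamper is upright over the small bay. Lowering it.

>>> step_arm:
  series:
    - [[0,0,0.2],0,-1]
    - [[0,0,0.2],0,-1]
    - [[0,0,0.2],0,-1]
    - [[0,0,0.2],0,-1]
    - [[0,0,0.1],0,-1]
    - [[0,0,0.06],0,-1]
    - [[0,0,0.04],0,-1]
    - [[0,0,0],0,-1]

```text
t: 31.05
position: [0.5201, -0.3025, 0.0498]
tool_rot: [[0.983, 0.184, 0.001], [0.184, -0.983, -0.0], [0.001, 0.001, -1.0]]
ft_force: [-0.1, 0.6, -0.2]
grip_width: 0.312
grip_force: 59.6
```

>>> step_arm:
  series:
    - [[0,0,0],0,-1]
    - [[0,0,0],0,-1]
    - [[0,0,0],0,0.4]
    - [[0,0,0],0,0.4]
    - [[0,0,0],0,0.4]
    - [[0,0,0],0,0.4]
    - [[0,0,0],0,0.4]
    - [[0,0,0],0,0.4]

```text
t: 31.85
position: [0.5197, -0.3023, 0.0493]
tool_rot: [[0.983, 0.184, -0.0], [0.184, -0.983, 0.0], [-0.0, -0.0, -1.0]]
ft_force: [0.1, 0.4, -0.7]
grip_width: 0.697
grip_force: 0.0
```

>>> step_arm:
  series:
    - [[0,0,-0.3],0,0.4]
    - [[0,0,-0.5],0,0.4]
    - [[0,0,-0.8],0,0.4]
    - [[0,0,-0.8],0,0.4]
    - [[0,0,-0.8],0,0.4]
    - [[0,0,-0.3],0,0.4]
    - [[0,0,0],0,0.4]
    - [[0,0,0],0,0.4]

```text
t: 32.65
position: [0.5196, -0.3022, 0.2241]
tool_rot: [[0.983, 0.184, -0.0], [0.184, -0.983, 0.0], [-0.0, -0.0, -1.0]]
ft_force: [0.2, 0.6, -0.6]
grip_width: 0.695
grip_force: 0.0
```

```bash
python3 go.py; python3 - <<'E'
from m import *
c=capture('scene'); i=c['img'][110:310,130:430]; cv2.imwrite('pics/p8.png',cv2.resize(i,(800,533)))
A=cloud(c).reshape(-1,3);A=A[~np.isnan(A[:,2])];d=np.hypot(*(A[:,:2]-[.5197,-.3023]).T)
Q=A[(d<.035)&(A[:,2]>.03)];print(Q[:,2].max(),Q[Q[:,2]>.075].mean(0))
E
```

```text
t 32.65 p [ 0.5196 -0.3022  0.2241] yaw 10.61 turn 0.001 grip 0.695 0.0 F [ 0.2  0.6 -0.6] tilt [-1.e-04 -3.e-04 -1.e+00]
0.4071534541085483 [ 0.53352243 -0.30118     0.31381741]
```

View pics/p8.png

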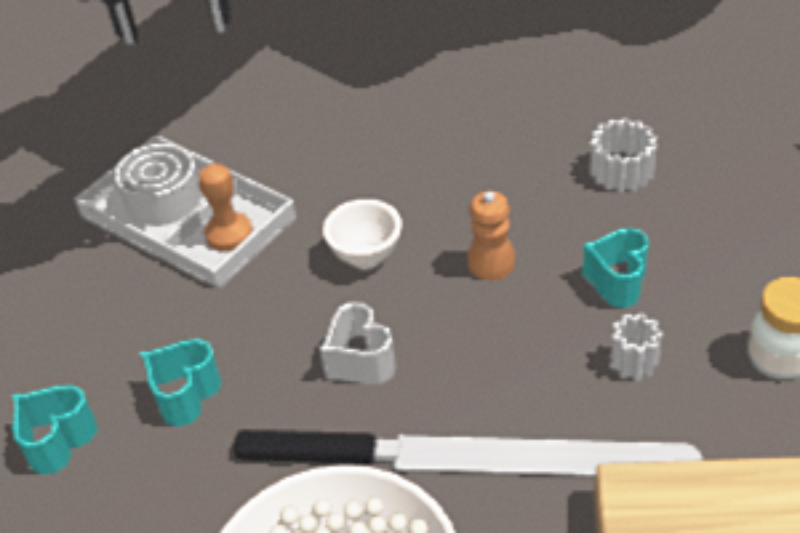

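The rings are nested in the large bay at (155,180), the tamper stands upright in the small bay at (225,205), and everything else is where it was. The robot is clear, so I'm handing in.

```bash
python3 -c "
from h import *
print(arm.hand_in())"
```

```text
the job is handed in; nothing more can be done
None
```

Job handed in at about 33 s: the three plain cutters are nested flat in the large bay, the tamper stands upright in the small bay, and nothing else was moved.

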